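# Overhang a steel scraper blank for filing

## Task

Get the steel scraper blank ready for filing: push it with the fingertips so that it slides square against the fence of the raised wooden ledge and along the fence until its leading edge sticks out about 20 mm past the open end of the ledge (the end without the stop block). Keep the blank flat on the ledge, never lifting or tipping it, leave the other things on the bench alone, and finish clear of everything.

Things in the scene. Friction and masses are not known exactly. Their poses are not given: they have to be found in the camera images.
- ledge: wooden filing ledge, fixed. Origin on the bench under the deck's middle; y along the ledge, x across it away from the robot. Deck 70 mm above the bench, x -62.5 to 62.5, y -180 to 180 mm. Dark fence along the far side: inner face at x = 62.5, 15 mm thick, 17 mm above the deck. Stop block at the +y end (y 180 to 192, 8 mm above the deck); the -y end is open. Heading varies.
- ledge_end (a point): middle of the open (-y) end of the ledge's deck, on the deck's surface at x = 0, y = -180 mm of the ledge; axes as the ledge's.
- blank: bright steel plate, 90 mm (x) by 120 mm (y) by 5 mm thick, about 0.4 kg, loose and flat on the deck, its y axis roughly along the ledge, a little skewed and 12 to 25 mm short of the fence; a black dot near its rear (+y) end. Origin at the centre of its underside. It slides with ordinary friction and stays where left; too wide to grasp.
- blank_edge (a point): middle of the blank's leading (-y) 90 mm edge, half-way up its thickness; axes as the blank's. This edge is to stick out past the open end of the ledge.
- blank_side (a point): middle of the blank's far (+x) 120 mm side, half-way up its thickness; axes as the blank's. This side is to lie against the fence.
- live_center: dark steel live centre (a cylinder 32 mm across with a cone on top, 47 mm high) standing on the deck near its closed (+y) end, about 35 mm or more to the rear of the blank. Origin at the centre of its underside. To be left alone.
- collar: brass ring, 56 mm across, 22 mm high, on the bench between robot and ledge; origin at the centre of its underside. To be left alone.
- file: steel file with a wooden handle, 265 mm long, 24 mm high, lying on the bench beyond the open end of the ledge, about 80 mm or more from it. To be left alone.
- wax_jar: small closed jar, 60 mm across, 55 mm high, on the bench behind the fence; origin at the centre of its underside. To be left alone.
- bowl: turned wooden bowl, 130 mm across, 55 mm high, on the bench beyond the closed end of the ledge; origin at the centre of its underside. To be left alone.
- driver: screwdriver lying on the bench between robot and ledge, under 40 mm high. To be left alone.
- disc: round wooden blank, 84 mm across, 35 mm high, on the bench behind the fence; origin at the centre of its underside. To be left alone.
Things that resemble listed ones, but are neither listed nor needed, are in the scene too. Of the things like the blank, leave any that is pink or purple; of the rest the larger one is meant.

How it is judged:
At the end, for the whole second after the job is handed in: The blank lies at rest, flat on the deck (within 3 mm of its height and 0.04 rad), its far side within 5 mm of the fence and parallel to it within 0.06 rad, its leading edge 12 to 28 mm past the open end of the ledge (y of blank_edge in the frame of ledge between -0.208 and -0.192 m and x of blank_side in the frame of ledge above 0.0575 m and angle between the y axis of blank and the y axis of ledge, either way round below 0.06 rad and angle between blank's own z axis and vertical below 0.04 rad and z of blank in the frame of ledge between 0.067 and 0.073 m and linear speed of blank below 0.01 m/s); the robot touches nothing.
It fails at once if the blank is lifted (more than 8 mm) or falls off the ledge (z of blank in the frame of ledge above 0.078 m or z of blank in the frame of ledge below 0.06 m).
It fails at once if the blank is tipped (more than 0.12 rad) (angle between blank's own z axis and vertical above 0.12 rad).
It fails at once if one of the other things (live centre, collar, file, jar, bowl, screwdriver, disc) is moved more than 15 mm (distance of any of live_center, collar, file, wax_jar, bowl, driver, disc from where it was at the start of the episode above 0.015 m).
It also fails if it takes over 64 s, if anything falls off the work surface, if the arm or the gripper's body presses on something with over 40 N, if the wrist force passes 120 N, or if a joint passes its speed limit or range.

## Robot

A 7-joint arm with a two-finger parallel gripper is mounted at the origin on the work surface. World frame = base frame: x ahead of the robot, y to its left, z up, the work surface at z = 0. Lengths are in m, angles in rad, forces in N, time in s.
With the tool pointing down it reaches from about 0.4 to 0.9 m from the base axis. Payload 5.6 kg.
Tool frame: the origin (TCP) lies midway between the tips of the shut fingers; the grasp point (between the pads) lies 19 mm behind it (manip.grasp_offset is the distance from the TCP to the grasp point, in m); z points along the fingers, y is the line along which they close (so a half turn about z gives the same grasp; the last joint's range is limited). The gripper opens to 92 mm and grips with 3 to 60 N. Pads are 20 mm wide; open, the fingers measure 128 mm over their backs; the gripper's body (75 mm by 189 mm) begins 69 mm behind the grasp point.
Start: joints at [-1.2, 0.468, -0.012, 1.603, 0.006, 1.071, -0.056], TCP at [0.261, 0.595, 0.215] pointing down, gripper open.
Joint ranges: [-2.53, 2.53], [-0.31, 2.02], [-1.57, 1.55], [0.28, 2.44], [-1.29, 4.43], [0.15, 1.84], [-2.92, 2.92]. Speed limits (rad/s): [2.57, 2.57, 3.14, 3.14, 3.14, 3.14, 3.14].

## Interface

Orientations are given as [roll, pitch, yaw] about the fixed x, y, z axes, in that order (R = Rz(yaw) Ry(pitch) Rx(roll)).
In Python, from workcell import get_state, get_image, finish_job, manip gives the robot as it stands.
- The arm moves only by the tool send_rows, never from a script. Its argument "plan" is a list of rows, each a list of 7 numbers: the opening, from -1 (shut) to 1 (fully open), then the shift along the world's x, y, z in units of 60 mm (1.0 is 60 mm), then the turn, a rotation vector about the world's x, y, z in units of 6 degrees (1.0 is 6 degrees). A call has 1 to 8 rows; each row shifts and turns the commanded pose from where the row before left it; what a row does not reach is not made up. A row lasts 1/8 s, in which the tool goes at most 62.5 mm and 10.7 degrees, less where a joint would pass 70% of its speed; a pose out of reach is approached as far as the arm can. A call is refused whole if a number of a shift passes 1 or a number of a turn 1, either way. A call with a gripper value outside its range is refused whole. The fingers move at their own pace and stop on an object; the grip force is fixed at half the most. Time passes only in rows, so rows that do not move let the fingers close. It gives the time, the measured TCP pose, the force, the opening and the grip force at its end, in the units of the state.
- get_state(): the state, without advancing time (a new reading comes with each control period).
- get_image(name): name is "side" or "top" or "wrist"; returns a dict with "pixels" (400x640x3 uint8, red, green, blue), "depth" (400x640 float32, m along the optical axis (not along the pixel's ray), 0 where there is no reading), "K" (3x3 intrinsics, pixels), "k1" (the pictures are not rectified: a ray, as slopes to the right and down, at radius r is drawn at 1 + k1 r^2 times it, then the intrinsics apply), "xyz" and "attitude" of the camera in the world. Camera axes: x right, y up, looking along -z (the intrinsics and any distortion apply to the point x, -y, -z); pixel columns grow to the right and rows downward; lengths in m; the calibration is good to about 2 mm. A picture is of the moment at which its call begins.
- finish_job(): hands the job in; it is judged then, once.
The state is a dict: "clock": time; "qpos": joint angles; "joint_vel": joint speeds; "joint_torque": joint torques, N m; "tcp_pos": TCP position; "orientation": TCP orientation; "contact_force": force on the tool from outside, world axes, zero at the start; "torque": the same for the moment, N m; "opening": finger opening in m; "gripper_force": force on a finger pad.
Only numpy, scipy, OpenCV 4.12 (cv2) and the standard library are available. Lean on these libraries where they do the work, as an engineer would, in place of code of your own. Each camera call takes 0.05 s, during which the arm holds its last target. There are 200 camera calls.

## Working session

There is one attempt and no reset: what is moved stays moved. The work goes in short steps, Python scripts to look and compute and a tool call to move; the robot and the scene stay as the last step left them, time stands still between calls to the robot, and variables do not carry over. Pictures are saved under pics/ and viewed, at most 10 in all, crops included, and the job is handed in when it is done.

Besides the shell and the picture viewer there is one more tool, called as name(argument=value, ...), one argument or row to a line, values as JSON. send_rows: Moves the arm, as the interface text tells. Its arguments: {"type":"object","properties":{"plan":{"type":"array","items":{"type":"array","items":{"type":"number"}}}},"required":["plan"]}

```bash
mkdir -p pics; cat > h.py <<'E'
import numpy as np, cv2
from workcell import get_state, get_image, finish_job, manip
from scipy.spatial.transform import Rotation as R
def rot(im):
    a=np.array(im["attitude"],float)
    return a if a.shape==(3,3) else R.from_euler('xyz',a).as_matrix()
def rays(im,uv):
    uv=np.asarray(uv,float).reshape(-1,1,2)
    d=np.array([im["k1"],0,0,0],float)
    p=cv2.undistortPoints(uv,np.array(im["K"],float),d).reshape(-1,2)
    return np.c_[p[:,0],-p[:,1],-np.ones(len(p))]
def onplane(im,uv,z):
    d=rays(im,uv)@rot(im).T; o=np.array(im["xyz"],float)
    return o+d*((z-o[2])/d[:,2])[:,None]
def bydepth(im,uv):
    uv=np.asarray(uv).reshape(-1,2).astype(int)
    dd=im["depth"][uv[:,1],uv[:,0]]
    return np.array(im["xyz"])+(rays(im,uv)*dd[:,None])@rot(im).T
def save(im,n): cv2.imwrite("pics/"+n,cv2.cvtColor(im["pixels"],cv2.COLOR_RGB2BGR))
E
python3 - <<'E'
from h import *
for n in("top","side"):
    im=get_image(n); save(im,n+"1.png"); print(n,im["xyz"],im["attitude"],im["K"],im["k1"])
    np.save(n+".npy",im,allow_pickle=True)
print(get_state())
E
```

```text
top [0.47884425 0.02799003 1.01850864] [ 0.05664743  0.02532934 -1.60004426] [[415.26000816   0.         321.54482875]
 [  0.         415.26000816 196.2407302 ]
 [  0.           0.           1.        ]] 0.0015355152179385295
side [ 0.00845347 -0.89873708  0.79593343] [ 0.98328673  0.01903134 -0.54842621] [[478.62943238   0.         310.91117373]
 [  0.         478.62943238 203.87137522]
 [  0.           0.           1.        ]] -0.10470519754050414
{'clock': 0.1, 'qpos': array([-1.20002326,  0.46828035, -0.01161021,  1.60355325,  0.0060068 ,
        1.07139964, -0.05628289]), 'joint_vel': array([-0.00070738, -0.00292118, -0.0011613 , -0.00273026,  0.00146307,
        0.00223604,  0.00131657]), 'joint_torque': array([ 6.39960163e-04, -5.21645343e+01, -1.27053063e-02, -2.44367713e+01,
       -5.68312348e-02,  1.40717207e-02,  8.13870656e-05]), 'tcp_pos': array([0.2611869 , 0.59462681, 0.21373231]), 'orientation': array([-3.13999087e+00,  1.18657598e-04,  2.72778232e+00]), 'contact_force': array([ 0.05624551, -0.66079179, -0.22168636]), 'torque': array([-0.00857096, -0.06636727,  0.07270246]), 'gripper_force': 0.0, 'opening': 0.09185026085815219}
```

View pics/top1.png

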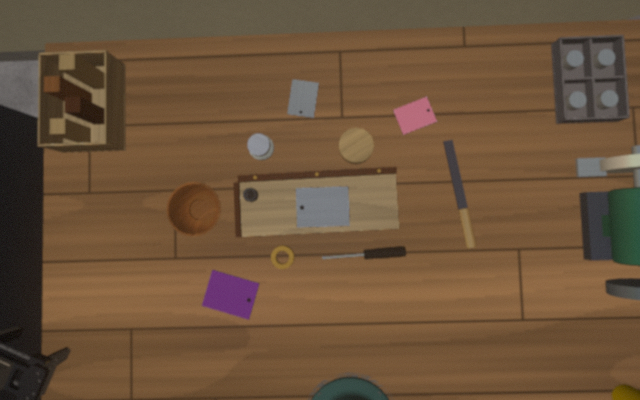

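View pics/side1.png

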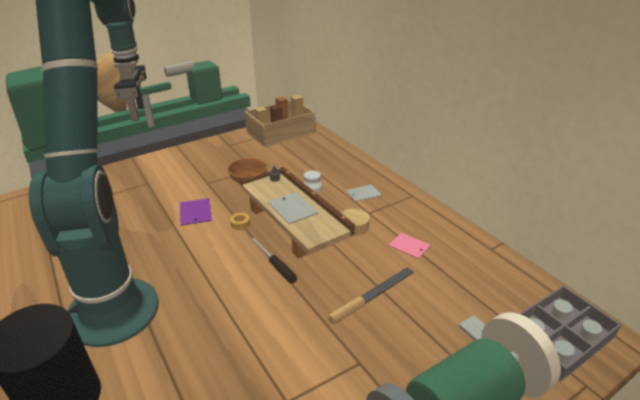

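The top view shows the ledge deck from about (240,183) to (399,229), with its open end on the right. The blank is centred at (322,206) with its dot at (302,207). The live centre is at (251,195), the collar at (282,258) and the driver around (365,254). The side view agrees. Next I measure the blank and the ledge.

```bash
cat > meas.py <<'E'
from h import *
def edge_line(pts):
    vx,vy,x,y=cv2.fitLine(np.float32(pts),cv2.DIST_HUBER,0,0.001,0.001).ravel()
    return np.array([x,y]),np.array([vx,vy])
def rect(im,mask,z):
    m=cv2.morphologyEx(mask.astype(np.uint8),cv2.MORPH_OPEN,np.ones((3,3)))
    m=cv2.morphologyEx(m,cv2.MORPH_CLOSE,np.ones((9,9)))
    c=max(cv2.findContours(m,cv2.RETR_EXTERNAL,cv2.CHAIN_APPROX_NONE)[0],key=cv2.contourArea)
    P=onplane(im,c.reshape(-1,2),z)[:,:2]
    r=cv2.minAreaRect(np.float32(P*1000))
    return c,P,r
def masks(im,roi):
    hsv=cv2.cvtColor(im["pixels"],cv2.COLOR_RGB2HSV)
    R_=np.zeros(hsv.shape[:2],bool); x0,y0,x1,y1=roi; R_[y0:y1,x0:x1]=1
    return hsv,R_
E
python3 - <<'E'
from meas import *
im=np.load("top.npy",allow_pickle=True).item()
hsv,Rr=masks(im,(225,160,415,245))
for p in [(322,206),(270,215),(380,200),(320,174),(320,240),(410,200),(251,195),(302,207)]: print(p,hsv[p[1],p[0]],bydepth(im,[p]).round(4))
b=Rr&(hsv[...,1]<60)&(hsv[...,2]>90)
c,P,r=rect(im,b,.075); print("blank",r,cv2.boxPoints(r).round(1).tolist())
d=Rr&(hsv[...,2]>125)|b
c,P,r=rect(im,d,.07); print("deck",r,cv2.boxPoints(r).round(1).tolist(),cv2.boundingRect(c))
# depth-based: height map
v,u=np.mgrid[160:245,225:415]; W=bydepth(im,np.c_[u.ravel(),v.ravel()])
for lo,hi,n in((.06,.08,"deck z"),(.082,.1,"fence z")):
    s=(W[:,2]>lo)&(W[:,2]<hi); m=np.zeros((400,640),bool); m[v.ravel()[s],u.ravel()[s]]=1
    c,P,r=rect(im,m,.07 if hi<.09 else .087); print(n,r,cv2.boxPoints(r).round(1).tolist())
E
```

```text
(322, 206) [109  16 128] [[0.5108 0.0499 0.0763]]
(270, 215) [ 19  91 145] [[0.494  0.17   0.0678]]
(380, 200) [ 18  94 144] [[ 0.5207 -0.0825  0.07  ]]
(320, 174) [ 12 131  80] [[0.5827 0.0521 0.0865]]
(320, 240) [ 14 123 114] [[ 0.4303  0.0591 -0.0029]]
(410, 200) [ 15 138 122] [[ 5.215e-01 -1.636e-01  3.000e-04]]
(251, 195) [17 76 54] [[0.5388 0.2054 0.1064]]
(302, 207) [ 8 36 57] [[0.5098 0.0953 0.0783]]
blank ((510.2049255371094, 49.38658905029297), (91.7381362915039, 122.24207305908203), 0.13243632018566132) [[464.20001220703125, 110.4000015258789], [464.5, -11.800000190734863], [556.2000122070312, -11.600000381469727], [555.9000244140625, 110.5999984741211]]
deck ((513.8084716796875, 36.33204650878906), (129.1917266845703, 402.4752502441406), 2.3850417137145996) [[440.8999938964844, 234.6999969482422], [457.6000061035156, -167.39999389648438], [586.7000122070312, -162.0], [570.0, 240.10000610351562]] (240, 171, 175, 66)
deck z ((513.510009765625, 65.74772644042969), (126.304443359375, 373.5811462402344), 1.3235384225845337) [[446.1000061035156, 251.0], [454.70001220703125, -122.5], [581.0, -119.5], [572.2999877929688, 253.89999389648438]]
fence z ((561.675048828125, 58.77173614501953), (60.48720169067383, 357.70037841796875), 1.9839707612991333) [[525.2999877929688, 236.5], [537.5999755859375, -121.0], [598.0999755859375, -118.9000015258789], [585.7000122070312, 238.60000610351562]]
```

```bash
python3 - <<'E'
from meas import *
im=np.load("top.npy",allow_pickle=True).item()
v,u=np.mgrid[160:245,225:415]; W=bydepth(im,np.c_[u.ravel(),v.ravel()]).reshape(*v.shape,3)
Z=W[...,2]
hsv,_=masks(im,(0,0,1,1)); V=hsv[160:245,225:415,2].astype(float)
# near edge: per column, last row with deck height ; open end: per row last col ; fence inner: brightness drop
near=[];fi=[];fb=[]
for j in range(20,165):
    k=np.where(abs(Z[:,j]-.07)<.02)[0]
    if len(k): near.append((j+225,k.max()+160.5))
    g=V[12:26,j]-V[11:25,j]; i=np.argmax(g); fi.append((j+225,i+171.5))
    k=np.where(abs(Z[:,j]-.087)<.03)[0]; fb.append((j+225,k.min()+159.5))
end=[]
for i in range(20,65):
    k=np.where(abs(Z[i,:]-.07)<.02)[0]; end.append((k.max()+225.5,i+160))
for n,p,z in(("near",near,.07),("fence inner top?",fi,.087),("fence inner base",fi,.07),("fence back",fb,.087),("end",end,.07)):
    q=onplane(im,p,z)[:,:2]; o,d=edge_line(q); 
    if d[1]<0 and n!="end": d=-d
    r=(q-o)@np.array([-d[1],d[0]])
    print(n,o.round(4),d.round(4),"yawdeg",np.degrees(np.arctan2(-d[0],d[1])).round(2),"res",np.median(abs(r)).round(4), "x at y=50mm",(o[0]+(.05-o[1])*d[0]/d[1]).round(4))
b=(hsv[...,1]<60)&(hsv[...,2]>90); m=np.zeros_like(b); m[180:232,285:360]=b[180:232,285:360]
m=cv2.morphologyEx(m.astype(np.uint8),cv2.MORPH_CLOSE,np.ones((7,7)))
s=lambda pts:edge_line(onplane(im,pts,.075)[:,:2])
cols=range(303,343); rows=range(193,222)
for n,p in(("far",[(j,np.where(m[:,j])[0].min()-.5) for j in cols]),("near",[(j,np.where(m[:,j])[0].max()+.5) for j in cols]),
 ("lead",[(np.where(m[i])[0].max()+.5,i) for i in rows]),("rear",[(np.where(m[i])[0].min()-.5,i) for i in rows])):
    o,d=s(p); print("blank",n,o.round(4),d.round(4))
for n,p,z in(("collar",(282,258),.022),("drv tip",(322,257),.01),("drv end",(405,252),.03),("centre",(251,195),.117),("file",(468,245),.02),("file tip",(449,142),.02)): print(n,onplane(im,[p],z).round(3))
E
```

```text
near [0.4504 0.0634] [-0.0226  0.9997] yawdeg 1.29 res 0.0006 x at y=50mm 0.4507
fence inner top? [0.5742 0.0593] [-0.0245  0.9997] yawdeg 1.4 res 0.0006 x at y=50mm 0.5744
fence inner base [0.5759 0.0598] [-0.0245  0.9997] yawdeg 1.4 res 0.0006 x at y=50mm 0.5762
fence back [0.5904 0.0588] [-0.0234  0.9997] yawdeg 1.34 res 0.0006 x at y=50mm 0.5906
end [ 0.5145 -0.1211] [0.9995 0.031 ] yawdeg -88.22 res 0.0005 x at y=50mm 6.0337
blank far [0.5562 0.0507] [ 0.0043 -1.    ]
blank near [0.4642 0.0479] [0.0288 0.9996]
blank lead [ 0.5131 -0.0115] [0.9999 0.0134]
blank rear [0.516  0.1102] [ 0.9997 -0.0257]
collar [[0.391 0.15  0.022]]
drv tip [[0.39  0.055 0.01 ]]
drv end [[ 0.398 -0.141  0.03 ]]
centre [[0.538 0.203 0.117]]
file [[ 0.41  -0.292  0.02 ]]
file tip [[ 0.658 -0.259  0.02 ]]
```

```bash
python3 - <<'E'
from h import *
im=np.load("top.npy",allow_pickle=True).item()
c=im["pixels"][160:250,225:420]
cv2.imwrite("pics/crop1.png",cv2.cvtColor(cv2.resize(c,None,fx=4,fy=4,interpolation=cv2.INTER_CUBIC),cv2.COLOR_RGB2BGR))
E
```

```text
(no output)
```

View pics/crop1.png

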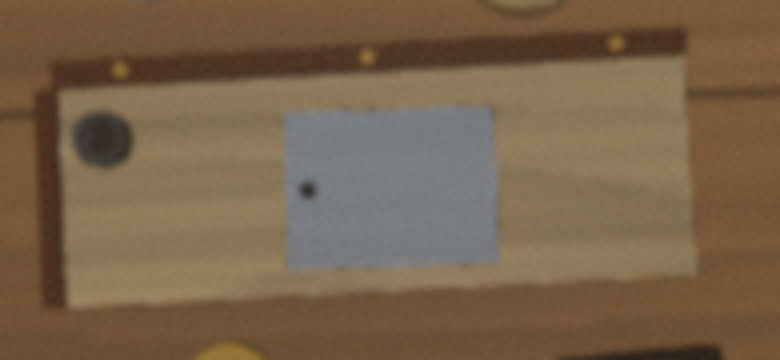

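The crop confirms the blank is clear of the fence by about 19 mm with about 2° of skew. The ledge yaw is about 1.35°, and the open end is at (0.5145, -0.121). I'll first move above the near side of the blank, with the fingers spread along the ledge.

send_rows(
  plan=[
    [0.3,0.2,-0.75,0,0,0,0.35],
    [0.3,0.2,-0.75,0,0,0,0.35],
    [0.3,0.2,-0.75,0,0,0,0.35],
    [0.3,0.2,-0.75,0,0,0,0.35],
    [0.3,0.2,-0.75,0,0,0,0.35],
    [0.3,0.2,-0.75,0,0,0,0.35],
    [0.3,0.2,-0.75,0,0,0,0.35],
    [0.3,0.2,-0.75,0,0,0,0.35],
  ],
)

```text
clock: 1.1
tcp_pos: [0.3575, 0.2335, 0.2145]
orientation: [-3.142, -0.0, 3.022]
contact_force: [0.8, -0.6, 1.1]
opening: 0.0599
gripper_force: 0.0
```

send_rows(
  plan=[
    [0.3,0.25,-0.75,0,0,0,0.35],
    [0.3,0.25,-0.75,0,0,0,0.35],
    [0.3,0.25,-0.75,0,0,0,0.35],
    [0.3,0.25,-0.75,0,0,0,0.3],
    [0.3,0.2,0,-0.5,0,0,0],
    [0.3,0,0,-0.5,0,0,0],
    [0.3,0,0,0,0,0,0],
    [0.3,0,0,0,0,0,0],
  ],
)

```text
clock: 2.1
tcp_pos: [0.4298, 0.0553, 0.1553]
orientation: [3.141, 0.001, -3.121]
contact_force: [0.0, 0.0, 0.1]
opening: 0.0596
gripper_force: 0.0
```

send_rows(
  plan=[
    [0.3,0,-0.1,-0.5,0,0,0.03],
    [0.3,0,0,-0.5,0,0,0],
    [0.3,0,0,-0.36,0,0,0],
    [0.3,0,0,0,0,0,0],
    [0.3,0,0,0,0,0,0],
  ],
)

```text
clock: 2.72
tcp_pos: [0.4305, 0.0495, 0.0743]
orientation: [3.141, 0.002, -3.118]
contact_force: [-0.9, 0.1, 0.6]
opening: 0.0597
gripper_force: 0.0
```

```bash
python3 - <<'E'
from h import *
for n in("wrist","side"):
    im=get_image(n)
    if n=="side": im["pixels"]=cv2.resize(im["pixels"][160:280,200:392],None,fx=4,fy=4)
    save(im,n+"2.png")
s=get_state(); print(s["tcp_pos"],s["orientation"],s["contact_force"])
E
```

```text
[0.43045134 0.04943431 0.07427286] [ 3.14080248e+00  2.57345589e-03 -3.11758928e+00] [-0.15213765 -1.04111752 -0.24833415]
```

View pics/side2.png

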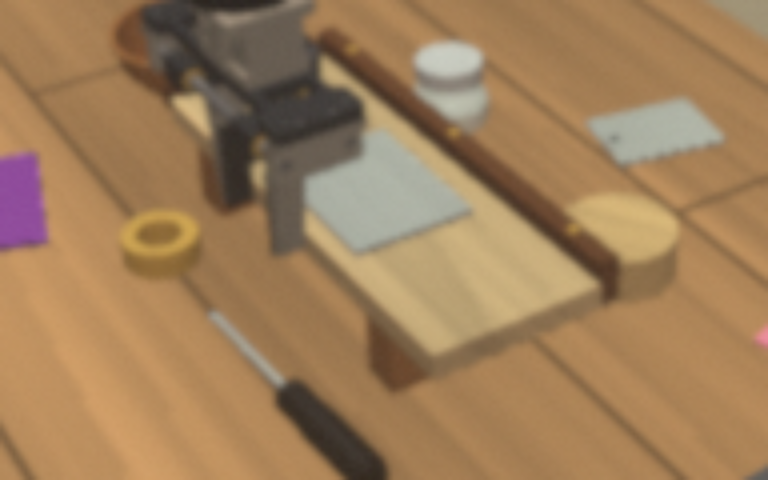

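View pics/wrist2.png

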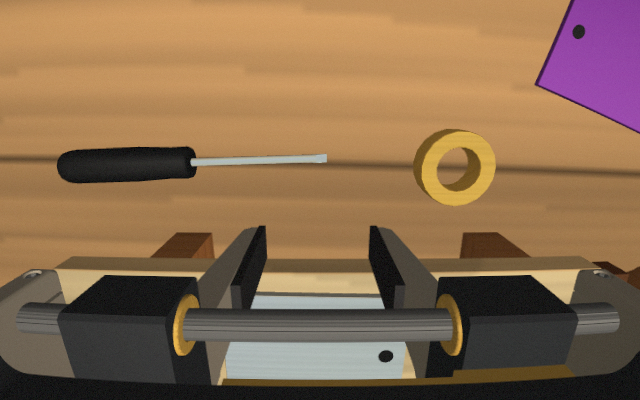

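The side view shows both fingers in front of the ledge's near edge, level with the deck. The wrist view confirms this, with the blank between the fingers around (320,335). Next I lower slightly and push in +x.

send_rows(
  plan=[
    [0.3,0,0,-0.035,0,0,0],
    [0.3,0.08,0,0,0,0,0],
    [0.3,0.08,0,0,0,0,0],
    [0.3,0.08,0,0,0,0,0],
    [0.3,0.08,0,0,0,0,0],
    [0.3,0.08,0,0,0,0,0],
    [0.3,0.08,0,0,0,0,0],
    [0.3,0,0,0,0,0,0],
  ],
)

```text
clock: 3.82
tcp_pos: [0.4582, 0.0489, 0.0707]
orientation: [-3.141, -0.0, -3.118]
contact_force: [-0.9, 0.1, 0.2]
opening: 0.0597
gripper_force: 0.2
```

send_rows(
  plan=[
    [0.3,0,0,0.02,0,0,0],
    [0.3,0.05,0,0,0,0,0],
    [0.3,0.05,0,0,0,0,0],
    [0.3,0,0,0,0,0,0],
  ],
)

```text
clock: 4.32
tcp_pos: [0.4643, 0.0492, 0.0721]
orientation: [3.141, 0.0, -3.118]
contact_force: [-2.2, 0.1, 1.6]
opening: 0.06
gripper_force: 1.1
```

```bash
cat > m2.py <<'E'
from meas import *
im=get_image("top"); np.save("t2.npy",im,allow_pickle=True)
L=R.from_euler('z',.0235).as_matrix()[:2,:2]; E0=np.array([.5137,-.1212]) # ledge_end
hsv,_=masks(im,(0,0,1,1)); b=(hsv[...,1]<60)&(hsv[...,2]>90); m=np.zeros_like(b); m[165:235,265:425]=b[165:235,265:425]
c,P,r=rect(im,m,.075); Q=(P-E0)@L*1000
print("ledge frame (from open end): x",Q[:,0].min().round(1),Q[:,0].max().round(1),"y",Q[:,1].min().round(1),Q[:,1].max().round(1),"rect",r)
s=get_state(); print(s["tcp_pos"].round(4),s["contact_force"].round(1))
E
python3 m2.py; python3 - <<'E'
from h import *
im=np.load("t2.npy",allow_pickle=True).item()
cv2.imwrite("pics/t2.png",cv2.cvtColor(cv2.resize(im["pixels"][150:270,225:420],None,fx=4,fy=4),cv2.COLOR_RGB2BGR))
E
```

```text
ledge frame (from open end): x -8.8 53.8 y 110.2 232.1 rect ((534.841552734375, 50.52171325683594), (120.8493881225586, 61.48388671875), 88.19157409667969)
[0.4643 0.0492 0.0721] [-3.1  0.4  0.5]
```

View pics/t2.png

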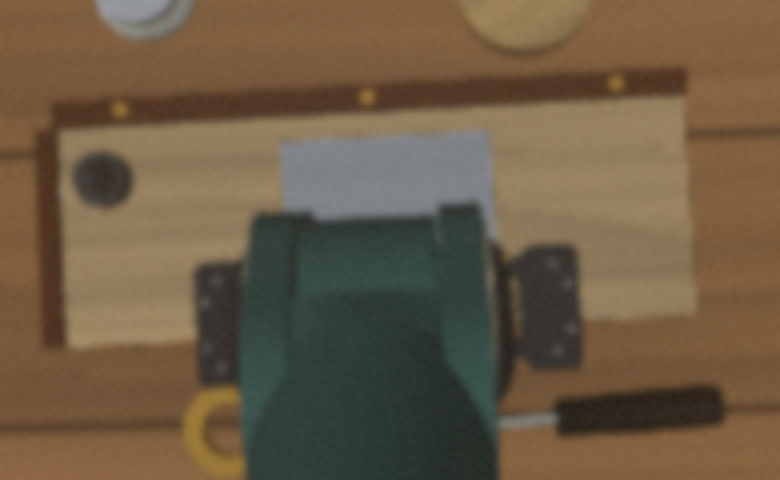

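The top view shows the blank moved with the fingers and now parallel to the fence, about 9 mm short of it. I keep pushing.

send_rows(
  plan=[
    [0.3,0.05,0,0,0,0,0],
    [0.3,0.05,0,0,0,0,0],
    [0.3,0.03,0,0,0,0,0],
    [0.3,0,0,0,0,0,0],
  ],
)

```text
clock: 4.88
tcp_pos: [0.4726, 0.0491, 0.0721]
orientation: [-3.142, 0.001, -3.118]
contact_force: [-0.2, -0.5, -0.4]
opening: 0.0598
gripper_force: 0.5
```

```bash
python3 m2.py
```

```text
ledge frame (from open end): x 2.5 61.9 y 109.9 231.4 rect ((543.9541015625, 50.26806640625), (120.92625427246094, 56.99164962768555), 88.18093872070312)
[0.4726 0.0491 0.0721] [-0.2  0.3  0.2]
```

send_rows(
  plan=[
    [0.3,0.03,0,0,0,0,0],
    [0.3,0.02,0,0,0,0,0],
    [0.3,0,0,0,0,0,0],
  ],
)

```text
clock: 5.3
tcp_pos: [0.475, 0.0492, 0.0721]
orientation: [3.142, 0.0, -3.118]
contact_force: [-2.2, -0.9, 0.8]
opening: 0.0599
gripper_force: 1.2
```

send_rows(
  plan=[
    [0.3,0.02,0,0,0,0,0],
    [0.3,0.02,0,0,0,0,0],
    [0.3,0,0,0,0,0,0],
  ],
)

```text
clock: 5.68
tcp_pos: [0.4777, 0.0491, 0.0721]
orientation: [-3.142, 0.001, -3.118]
contact_force: [-1.7, 0.1, 0.1]
opening: 0.0599
gripper_force: 0.9
```

```bash
python3 m2.py
```

```text
ledge frame (from open end): x 11.6 67.4 y 109.8 231.1 rect ((551.939697265625, 50.029335021972656), (120.96018981933594, 54.76419448852539), 88.17034149169922)
[0.4778 0.0491 0.0721] [-1.7  0.3  0.5]
```

send_rows(
  plan=[
    [0.3,0.02,0,0,0,0,0],
    [0.3,0,0,0,0,0,0],
  ],
)

```text
clock: 5.98
tcp_pos: [0.4784, 0.0491, 0.072]
orientation: [3.142, -0.001, -3.118]
contact_force: [-3.4, 0.1, 2.8]
opening: 0.0597
gripper_force: 1.6
```

send_rows(
  plan=[
    [0.3,0.02,0,0,0,0,0],
    [0.3,0,0,0,0,0,0],
  ],
)

```text
clock: 6.22
tcp_pos: [0.4785, 0.0491, 0.0719]
orientation: [3.142, -0.003, -3.118]
contact_force: [-5.8, -0.2, 5.3]
opening: 0.0599
gripper_force: 3.0
```

```bash
python3 m2.py;  python3 - <<'E'
from h import *
im=np.load("t2.npy",allow_pickle=True).item()
cv2.imwrite("pics/t3.png",cv2.cvtColor(cv2.resize(im["pixels"][150:270,225:420],None,fx=4,fy=4),cv2.COLOR_RGB2BGR))
E
```

```text
ledge frame (from open end): x 13.8 68.0 y 109.6 231.0 rect ((553.0764770507812, 49.991973876953125), (120.96226501464844, 52.4894905090332), 88.17034149169922)
[0.4785 0.0491 0.0719] [-5.2 -0.3  5.2]
```

View pics/t3.png

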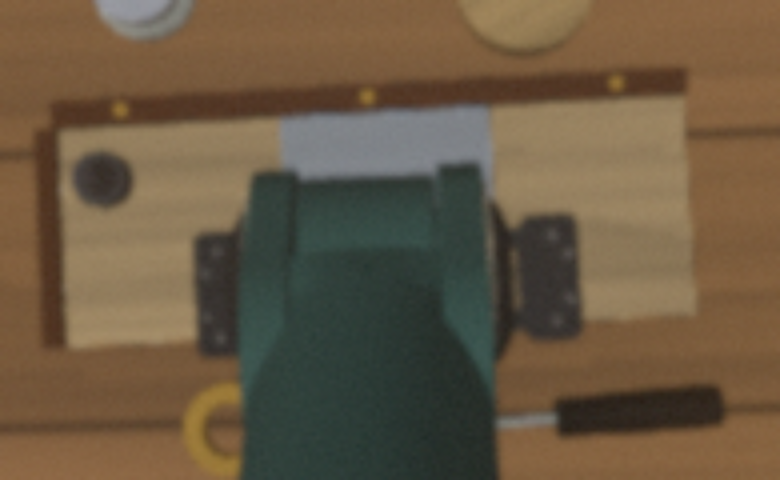

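The blank sits against the fence along its whole far side, and the push force is rising with no further motion. Next I back off, lift, turn 90° and go behind the rear edge.

send_rows(
  plan=[
    [0.3,-0.5,0,0,0,0,0],
    [0.3,-0.1,0,0.4,0,0,0],
    [0.3,0,0,0.5,0,0,0],
    [-0.35,0,0,0.4,0,0,-1],
    [-0.35,0.1,0.1,0,0,0,-1],
    [-0.35,0.1,0.1,0,0,0,-1],
    [-0.35,0.1,0.1,0,0,0,-1],
    [-0.35,0.1,0.1,0,0,0,-1],
  ],
)

```text
clock: 7.28
tcp_pos: [0.4695, 0.0734, 0.1506]
orientation: [3.14, 0.003, 2.638]
contact_force: [-0.4, -0.3, -0.1]
opening: 0.0298
gripper_force: 0.0
```

send_rows(
  plan=[
    [-0.35,0.1,0.1,0,0,0,-1],
    [-0.35,0.1,0.1,0,0,0,-1],
    [-0.35,0.1,0.1,0,0,0,-1],
    [-0.35,0.1,0.1,0,0,0,-1],
    [-0.35,0.1,0.1,0,0,0,-1],
    [-0.35,0.1,0.1,0,0,0,-1],
    [-0.35,0.1,0.1,0,0,0,-1],
    [-0.35,0.1,0.1,0,0,0,-1],
  ],
)

```text
clock: 8.28
tcp_pos: [0.5174, 0.1215, 0.1505]
orientation: [3.138, 0.0, 1.801]
contact_force: [-0.0, 0.4, -0.1]
opening: 0.0299
gripper_force: 0.0
```

send_rows(
  plan=[
    [-0.35,0.1,0.1,0,0,0,-1],
    [-0.35,0.1,0.1,0,0,0,-1],
    [-0.35,0,0,0,0,0,0],
    [-0.35,0,0,0,0,0,0],
  ],
)

```text
clock: 8.78
tcp_pos: [0.528, 0.1329, 0.1502]
orientation: [3.141, 0.0, 1.596]
contact_force: [0.5, -0.2, -0.0]
opening: 0.0298
gripper_force: 0.0
```

```bash
python3 m2.py; python3 - <<'E'
from h import *
im=get_image("wrist"); save(im,"w3.png")
E
```

```text
ledge frame (from open end): x -24.9 68.0 y 109.6 232.3 rect ((531.2345581054688, 50.172386169433594), (92.81949615478516, 122.79340362548828), 1.1982471942901611)
[0.5279 0.1329 0.1502] [0.1 0.6 0.3]
```

View pics/w3.png

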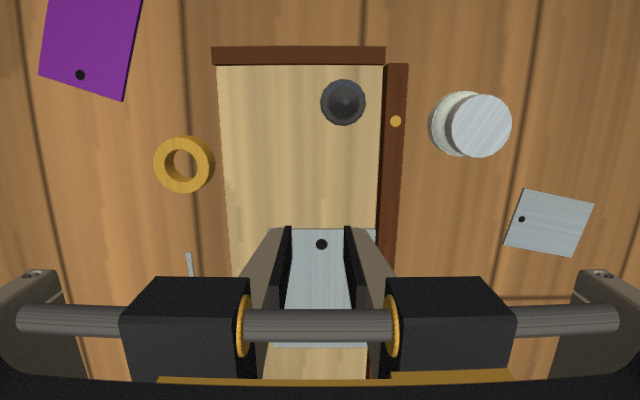

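The wrist view shows the fingers centred on the blank's rear edge at about (320,230), clear of the fence at (390,160) and the live centre at (343,103). Next I descend.

send_rows(
  plan=[
    [-0.35,0.03,0.05,-0.4,0,0,0],
    [-0.35,0,0,-0.4,0,0,0],
    [-0.35,0,0,-0.3,0,0,0],
    [-0.35,0,0,-0.17,0,0,0],
    [-0.35,0,0,0,0,0,0],
    [-0.35,0,0,0,0,0,0],
    [-0.35,0,0,0,0,0,0],
  ],
)

```text
clock: 9.75
tcp_pos: [0.5301, 0.1363, 0.0746]
orientation: [3.14, -0.001, 1.595]
contact_force: [0.1, -0.3, 0.2]
opening: 0.0298
gripper_force: 0.0
```

send_rows(
  plan=[
    [-0.35,0,0,-0.042,0,0,0],
    [-0.35,0,0,0,0,0,0],
    [-0.35,0.002,-0.1,0,0,0,0],
    [-0.35,0.002,-0.1,0,0,0,0],
    [-0.35,0.002,-0.1,0,0,0,0],
    [-0.35,0.002,-0.1,0,0,0,0],
    [-0.35,0.002,-0.1,0,0,0,0],
    [-0.35,0,0,0,0,0,0],
  ],
)

```text
clock: 10.75
tcp_pos: [0.5303, 0.1052, 0.0714]
orientation: [3.142, 0.001, 1.594]
contact_force: [-0.3, 0.2, -0.8]
opening: 0.0299
gripper_force: 0.0
```

```bash
python3 m2.py
```

```text
ledge frame (from open end): x -24.2 67.9 y 94.5 208.1 rect ((532.00732421875, 30.567110061645508), (92.06543731689453, 113.51346588134766), 1.4170151948928833)
[0.5303 0.1054 0.0714] [-0.1  0.6  0.2]
```

send_rows(
  plan=[
    [-0.35,0.002,-0.1,0.01,0,0,0],
    [-0.35,0.002,-0.1,0,0,0,0],
    [-0.35,0.002,-0.1,0,0,0,0],
  ],
)

```text
clock: 11.18
tcp_pos: [0.5305, 0.0877, 0.0719]
orientation: [-3.141, 0.0, 1.595]
contact_force: [0.1, 0.7, -0.6]
opening: 0.03
gripper_force: 0.6
```

```bash
python3 m2.py
```

```text
ledge frame (from open end): x -24.4 67.8 y 77.2 181.3 rect ((532.2545166015625, 8.560138702392578), (91.93811798095703, 104.0381851196289), 1.6775938272476196)
[0.5306 0.0866 0.072 ] [-0.3  0.1 -1.2]
```

The blank follows the fingers straight along the fence. I push 84 mm more, then correct.

send_rows(
  plan=[
    [-0.35,0.003,-0.1,0,0,0,0],
    [-0.35,0.002,-0.1,0,0,0,0],
    [-0.35,0.003,-0.1,0,0,0,0],
    [-0.35,0.002,-0.1,0,0,0,0],
    [-0.35,0.003,-0.1,0,0,0,0],
    [-0.35,0.002,-0.1,0,0,0,0],
    [-0.35,0.003,-0.1,0,0,0,0],
    [-0.35,0,0,0,0,0,0],
  ],
)

```text
clock: 12.22
tcp_pos: [0.5317, 0.045, 0.072]
orientation: [3.141, 0.001, 1.594]
contact_force: [0.4, -1.5, 0.6]
opening: 0.0297
gripper_force: 0.0
```

send_rows(
  plan=[
    [-0.35,0.003,-0.1,0,0,0,0],
    [-0.35,0.002,-0.1,0,0,0,0],
    [-0.35,0.003,-0.1,0,0,0,0],
    [-0.35,0.002,-0.1,0,0,0,0],
    [-0.35,0.003,-0.1,0,0,0,0],
    [-0.35,0.002,-0.1,0,0,0,0],
    [-0.35,0.003,-0.1,0,0,0,0],
    [-0.35,0,0,0,0,0,0],
  ],
)

```text
clock: 13.22
tcp_pos: [0.5328, 0.003, 0.072]
orientation: [3.141, 0.001, 1.594]
contact_force: [-0.3, 0.7, 0.0]
opening: 0.0298
gripper_force: 0.0
```

```bash
python3 m2.py
```

```text
ledge frame (from open end): x -24.2 67.8 y -6.8 54.5 rect ((534.7744140625, -98.3490982055664), (58.6177864074707, 93.65935516357422), 87.71428680419922)
[0.5328 0.0033 0.072 ] [-0.6  0.3  0. ]
```

send_rows(
  plan=[
    [-0.35,0.002,-0.08,0,0,0,0],
    [-0.35,0.002,-0.08,0,0,0,0],
    [-0.35,0.002,-0.08,0,0,0,0],
    [-0.35,0,0,0,0,0,0],
    [-0.35,0,0.2,0,0,0,0],
    [-0.35,-0.03,0.3,0,0,0,0],
    [-0.35,0,0,0.5,0,0,0],
    [-0.35,0,0,0.6,0,0,0],
  ],
)

```text
clock: 14.28
tcp_pos: [0.5305, 0.0216, 0.1381]
orientation: [-3.14, 0.0, 1.597]
contact_force: [-0.1, 0.3, -0.7]
opening: 0.0295
gripper_force: 0.0
```

send_rows(
  plan=[
    [-0.35,-0.3,0.5,0.8,0,0,0],
    [-0.35,-0.5,0.8,0.3,0,0,0],
    [-0.35,-0.5,0.8,0,0,0,0],
    [-0.35,-0.3,0.8,0,0,0,0],
    [-0.35,0,0.8,0,0,0,0],
    [-0.35,0,0.8,0,0,0,0],
    [-0.35,0,0,0,0,0,0],
    [-0.35,0,0,0,0,0,0],
  ],
)

```text
clock: 15.28
tcp_pos: [0.4346, 0.2897, 0.2037]
orientation: [-3.141, 0.001, 1.596]
contact_force: [-0.7, 0.5, 0.4]
opening: 0.03
gripper_force: 0.0
```

```bash
python3 m2.py; python3 - <<'E'
from h import *
im=np.load("t2.npy",allow_pickle=True).item()
cv2.imwrite("pics/t4.png",cv2.cvtColor(cv2.resize(im["pixels"][120:300,160:480],None,fx=2.5,fy=2.5),cv2.COLOR_RGB2BGR))
uv=[(u,v) for v in (190,200,210) for u in range(345,405,6)]
print(bydepth(im,uv)[:,2].round(3))
E
```

```text
ledge frame (from open end): x -24.2 67.8 y -20.9 100.8 rect ((534.531494140625, -80.73521423339844), (92.02098846435547, 121.61492919921875), 1.36521577835083)
[0.4349 0.289  0.2038] [-0.2 -0.2 -0.2]
[0.068 1.019 0.076 0.074 0.074 0.075 0.073 0.076 0.074 0.077 0.069 0.07
 0.074 0.077 0.074 0.076 0.077 0.077 0.074 0.075 0.072 0.072 0.076 0.076
 0.077 0.075 0.076 0.075 0.073 0.077]
```

View pics/t4.png

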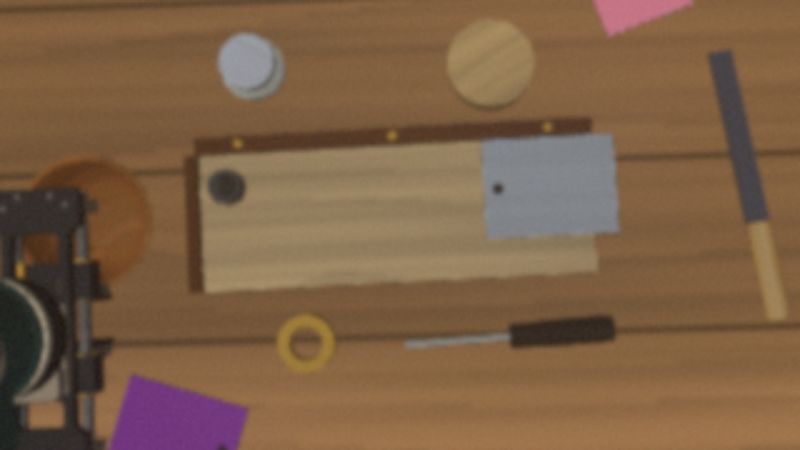

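The top view shows the blank against the fence with its leading edge at column 618, past the deck end at column 597, which is about 20 mm. Nothing else has moved and the arm is clear. I hand the job in.

```bash
python3 -c "from h import *; print(finish_job())"
```

```text
the job is handed in; nothing more can be done
None
```

The blank lies flat and square against the fence with its leading edge measured about 20 mm past the ledge's open end; the arm is clear and the job is handed in, though no verdict came back.

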